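# Put the two axles away in the drawer rack

## Robot

A 6-joint arm with a two-finger parallel gripper is mounted at the origin on the work surface. World frame = base frame: x ahead of the robot, y to its left, z up, the work surface at z = 0. Lengths are in mm, angles in rad, forces in N, time in s.
With the tool pointing down it reaches from about 350 to 975 mm from the base axis. Payload 7.1 kg.
Tool frame: the origin (TCP) lies between the finger pads; the fingertips stand 17 mm ahead of it and the grasp point (between the pads) lies 2 mm behind it (tip_reach is the y of the fingertips in the tool frame, in mm); y points along the fingers, x is the direction in which the jaws open and shut, and the axes are right-handed (so a half turn about y gives the same grasp; the last joint's range is limited). The gripper opens to 88 mm and grips with 3 to 60 N. Pads are 20 mm wide; open, the fingers measure 115 mm over their backs; the gripper's body (75 mm by 178 mm) begins 61 mm behind the grasp point.
Start: joints at [-0.019, 0.423, 1.63, -0, 1.089, -0.019], TCP at [624.984, 0.026, 239.675] pointing down, gripper open.
Joint ranges: [-3, 3], [-0.9, 2.11], [0.09, 2.58], [-1.31, 4.45], [0.11, 2.69], [-2.54, 2.54]. Speed limits (rad/s): [2.39, 2.39, 3.01, 3.14, 3.14, 3.14].

## Interface

Orientations are given as a rotation vector (axis times angle).
In Python, from workcell import get_obs, get_image, camera_model, close_job, silhouettes, tip_of, tip_reach gives the robot as it stands. The module is installed in compiled form; this text tells all that it offers.
- The arm moves only by the tool arm_command, never from a script. Its argument "targets" is a list of rows, each a list of 4 numbers: the shift along the tool's x, y, z in mm, then the turn about the tool's y in rad. A call has 1 to 20 rows; each row shifts and turns the commanded pose from where the row before left it, along the tool's axes as they then stand; what a row does not reach is not made up. A row lasts 1/12 s, in which the tool goes at most 41.7 mm and 7.16 degrees, less where a joint would pass 70% of its speed; a pose out of reach is approached as far as the arm can. A call is refused whole if a number of a shift passes 41.7 or a number of a turn 0.125, either way. A call with a gripper value outside its range is refused whole. "gripper" is the opening in per cent of the stroke, from 0 (shut) to 100 (fully open), set as the call begins (left out, the last holds). The fingers move at their own pace and stop on an object; the grip force is fixed at half the most. Time passes only in rows, so rows that do not move let the fingers close. It gives the time, the measured TCP pose, the force and the opening at its end, in the units of the state.
- get_obs(): the state, without advancing time (a new reading comes with each control period).
- get_image(name): name is "scene" or "side" or "wrist"; returns the picture (420x560x3 uint8, blue, green, red); there is no depth.
- camera_model(name): a dict with "mtx" (3x3 intrinsics, pixels), "position" and "orientation" of the camera in the world. Camera axes: x right, y up, looking along -z (the intrinsics and any distortion apply to the point x, -y, -z); pixel columns grow to the right and rows downward; lengths in mm; the calibration is good to about 2 mm. A picture is of the moment at which its call begins: read the wrist's pose just before it. camera_model takes no time and is no camera call; for the wrist camera it gives the pose at the moment of the call.
- close_job(): hands the job in, once; it reports no verdict.
Trained networks look in the newest picture that a camera, given by its name, has taken for a name from the list of things; names that differ only in an ending like _2 or _b are one class to them, and where a whole thing is asked for, a point or a joint stands for the part that bears it (a point fixed in the world has none). Each returns a list of dicts, best first, with "conf" (0 to 1); they miss things now and then, are a little off and sometimes report something else, mostly with a low value. They report only what shows in the picture. A call takes as long as a camera call.
- silhouettes(camera, thing): "pixels" (420x560 bool, what is visible of it) and "at" ([column, row] in pixels, amid what is visible of it).
- tip_of(camera, thing): "at" ([column, row] in pixels: a listed point, or the origin of a listed thing).
The state is a dict: "t": time; "qpos": joint angles; "qvel": joint speeds; "joint_torque": joint torques, N m; "ee_pos": TCP position; "orientation": TCP orientation; "ft_force": force on the tool from outside, world axes, zero at the start; "moment": the same for the moment, N m; "width": finger opening in mm.
Only numpy, scipy, OpenCV 4.12 (cv2) and the standard library are available. Lean on these libraries where they do the work, as an engineer would, in place of code of your own. Each camera call takes 0.05 s, during which the arm holds its last target. There are 200 camera calls.

## Task

Pull the top drawer of the blue-fronted unit well open by its handle and lay both axles level in the yellow notched rack inside, end blocks outside the saddles: the black-ended axle in the rear notches, the orange-ended one in the front notches. Set them down gently rather than dropping them, then push the drawer fully shut with the axles still lying in their notches. Leave the bottom drawer shut and everything else on the bench where it is.

Things in the scene. Friction and masses are not known exactly. Their poses are not given: they have to be found in the camera images.
- axle_black: axle: 18 mm diameter steel bar 150 mm long along its own y, with a square black plastic block (26 x 26 mm, 14 mm along the bar) on each end, 122 mm of bare bar between the blocks; lies on its blocks with the bar's axis 13 mm up; mass about 0.3 kg; origin under the bar's middle, at the height of the blocks' underside
- axle_orange: axle: 18 mm diameter steel bar 150 mm long along its own y, with a square orange plastic block (26 x 26 mm, 14 mm along the bar) on each end, 122 mm of bare bar between the blocks; lies on its blocks with the bar's axis 13 mm up; mass about 0.3 kg; origin under the bar's middle, at the height of the blocks' underside
- axle_black_mid (a point): middle of the black-ended axle's bar, on its axis
- axle_orange_mid (a point): middle of the orange-ended axle's bar, on its axis
- unit_drawer0 (a joint): top drawer: how far it is pulled out, in m (0 = shut, 0.165 = fully out; may start up to 35 mm ajar); light friction, stays where left. Inside 218 mm wide; its floor is 62 mm, the top of its side and rear walls 22 mm, of its front panel 12 mm below the unit's top. The rear notches are uncovered from about 0.12 m out
- unit_drawer0_handle (a point): middle of the top drawer's handle: round steel bar 120 mm long along y, 10 mm thick, 35 mm in front of the drawer's face, 38 mm below the unit's top. The fixed grey unit is 240 deep x 260 wide x 144 mm tall, blue fronts, a bin and a jar on top at least 130 mm behind its front face. Axes are the unit's: x into the unit, drawers slide out along -x. Moves with the drawer
- unit_drawer1 (a joint): bottom drawer, of the same make: how far it is out, in m (0 = shut)
- notch_front (a point): where the middle of an axle's bar lies when seated in the front row (nearer the handle) of the yellow rack on the top drawer's floor: 66 mm behind the drawer's front face, 37 mm below the unit's top; axes as the unit's, moves with the drawer. A row is a pair of 45-degree V saddles, 14 mm wide, 23 mm deep, centred 45 mm either side of this point, so the bar lies along y
- notch_rear (a point): the same for the rear row, 118 mm behind the drawer's front face
- bottle: green glass bottle with a steel cap, 60 mm diameter, 200 mm tall, standing; origin under its centre
- tub: open cardboard tub, 120 x 85 x 60 mm tall; origin under its centre, longer side along its x
- screwdriver: screwdriver with black handle, 200 mm long, lying along its x; it may lie on the bench in front of the unit, below the drawer's path (the drawer passes 70 mm above the bench)
- can: red tin, 66 mm diameter, 115 mm tall, standing; origin under its centre
- mug: white mug, 80 mm diameter, 95 mm tall; origin under its centre, handle at +y
- carton: closed cardboard box, 150 x 110 x 75 mm tall; origin under its centre
- tape: roll of parcel tape lying flat, 100 mm diameter, 48 mm tall; origin under its centre

How it is judged (in metres and radians):
On the way, in this order (a step that is already met when the one before it is completed fails the run):
1. the top drawer has been pulled out by more than 120 mm (value of joint unit_drawer0 above 0.12 m), for 0.2 s.
2. with the drawer open, both axles lie in their own notches and are let go (x of axle_black_mid in the frame of notch_rear between -0.004 and 0.004 m and y of axle_black_mid in the frame of notch_rear between -0.012 and 0.012 m and z of axle_black_mid in the frame of notch_rear between -0.003 and 0.003 m and angle between the y axis of axle_black and the y axis of notch_rear, either way round below 0.05 rad and x of axle_orange_mid in the frame of notch_front between -0.004 and 0.004 m and y of axle_orange_mid in the frame of notch_front between -0.012 and 0.012 m and z of axle_orange_mid in the frame of notch_front between -0.003 and 0.003 m and angle between the y axis of axle_orange and the y axis of notch_front, either way round below 0.05 rad and value of joint unit_drawer0 above 0.08 m and contact force between the fingers and axle_black below 0.05 N and contact force between the fingers and axle_orange below 0.05 N), for 0.2 s.
At the end, for the whole second after the job is handed in: Both drawers shut within 6 mm; black-ended axle at rest in the rear notches, orange-ended in the front ones (bar's middle within 4 mm across, 12 mm along, 3 mm in height; aligned within 0.05 rad); bystanders within 30 mm of their starts, bottle and mug tilted less than 0.2 rad (x of axle_black_mid in the frame of notch_rear between -0.004 and 0.004 m and y of axle_black_mid in the frame of notch_rear between -0.012 and 0.012 m and z of axle_black_mid in the frame of notch_rear between -0.003 and 0.003 m and angle between the y axis of axle_black and the y axis of notch_rear, either way round below 0.05 rad and x of axle_orange_mid in the frame of notch_front between -0.004 and 0.004 m and y of axle_orange_mid in the frame of notch_front between -0.012 and 0.012 m and z of axle_orange_mid in the frame of notch_front between -0.003 and 0.003 m and angle between the y axis of axle_orange and the y axis of notch_front, either way round below 0.05 rad and value of joint each of unit_drawer0, unit_drawer1 below 0.006 m and linear speed of each of axle_black, axle_orange below 0.02 m/s and distance of each of bottle, tub, screwdriver, can, mug, carton, tape from where it was at the start of the episode below 0.03 m and angle between each of bottle, mug's own z axis and vertical below 0.2 rad); the robot touches nothing.
It fails at once if the bottom drawer is pulled out more than 20 mm (value of joint unit_drawer1 above 0.02 m).
It fails at once if an axle is dropped or thrown (moves faster than 0.6 m/s while no finger touches it: a fall of about 20 mm) ((contact force between the fingers and axle_black below 0.05 N and linear speed of axle_black above 0.6 m/s) or (contact force between the fingers and axle_orange below 0.05 N and linear speed of axle_orange above 0.6 m/s)).
It fails at once if a bystander is moved by more than 30 mm, or the bottle or mug is tipped (distance of any of bottle, tub, screwdriver, can, mug, carton, tape from where it was at the start of the episode above 0.03 m or angle between any of bottle, mug's own z axis and vertical above 0.3 rad).
It also fails if it takes over 72 s, if anything falls off the work surface, if the arm or the gripper's body presses on something with over 40 N, if the wrist force passes 120 N, or if a joint passes its speed limit or range.

## Working session

There is one attempt and no reset: what is moved stays moved. The work goes in short steps, Python scripts to look and compute and a tool call to move; the robot and the scene stay as the last step left them, time stands still between calls to the robot, and variables do not carry over. Pictures are saved under pics/ and viewed, about 8 in all and at most 12, crops included, and the job is handed in when it is done.

Besides the shell and the picture viewer there is one more tool, called after "Emit:" as name([rows], argument=value, ...), one row to a line, values as JSON. arm_command: Moves the arm, as the interface text tells. Its arguments: {"type":"object","properties":{"targets":{"type":"array","items":{"type":"array","items":{"type":"number"}}},"gripper":{"type":"number"}},"required":["targets"]}

```bash
mkdir -p pics; cat > h.py <<'E'
import numpy as np, cv2
from scipy.spatial.transform import Rotation as R
from workcell import *
def cam(n):
    c=camera_model(n); o=np.array(c["orientation"],float)
    M=o if o.shape==(3,3) else R.from_rotvec(o).as_matrix()
    return np.array(c["mtx"]),np.array(c["position"],float),M
def ray(c,px):
    K,p,M=c; d=np.linalg.inv(K)@[px[0],px[1],1.]; return p, M@np.array([d[0],-d[1],-d[2]])
def atz(c,px,z):
    p,d=ray(c,px); return p+d*(z-p[2])/d[2]
def proj(c,X):
    K,p,M=c; q=M.T@(np.array(X,float)-p); v=K@[q[0],-q[1],-q[2]]; return v[:2]/v[2]
def tri(c1,a,c2,b):
    p,d=ray(c1,a);q,e=ray(c2,b); A=np.stack([d,-e],1); s=np.linalg.lstsq(A,q-p,rcond=None)[0]
    return (p+d*s[0]+q+e*s[1])/2, np.linalg.norm(p+d*s[0]-q-e*s[1])
E
python3 - <<'E'
from h import *
o=get_obs(); print({k:np.round(v,3) for k,v in o.items()})
print(camera_model("scene"))
ims=[]
for n in("scene","side","wrist"):
    im=get_image(n); cv2.imwrite(f"pics/a_{n}.png",im); print(n,np.round(cam(n)[1]))
    for t in("axle_black","axle_orange","axle_black_mid","axle_orange_mid","unit_drawer0_handle","notch_front","notch_rear","screwdriver","tub","bottle","can","mug","carton","tape"):
        if n=="wrist" and t[:4]not in("axle","unit"): continue
        r=tip_of(n,t)[:1]; print(n,t,[(np.round(x["at"],1),round(x["conf"],2)) for x in r])
E
```

```text
{'t': np.float64(0.0), 'qpos': array([-0.019,  0.424,  1.631,  0.   ,  1.089, -0.019]), 'qvel': array([0.001, 0.001, 0.001, 0.   , 0.002, 0.001]), 'joint_torque': array([ 1.0000e-03, -5.4462e+01, -2.7367e+01,  6.4000e-02,  2.3000e-02,
       -0.0000e+00]), 'ee_pos': array([6.24463e+02, 5.60000e-02, 2.38898e+02]), 'orientation': array([-1.571e+00,  1.000e-03,  1.000e-03]), 'ft_force': array([-0.464, -0.449, -0.355]), 'moment': array([ 0.025, -0.001, -0.016]), 'width': np.float64(88.009)}
{'mtx': array([[463.62933083,   0.        , 277.68265303],
       [  0.        , 463.62933083, 209.82944821],
       [  0.        ,   0.        ,   1.        ]]), 'position': array([1161.55752957, -509.46478491, 1346.31519422]), 'orientation': array([0.50700709, 0.24090225, 0.84642865])}
scene [1162. -509. 1346.]
scene axle_black [(array([177. , 247.2]), 0.52)]
scene axle_orange [(array([235. , 262.8]), 0.61)]
scene axle_black_mid [(array([178.4, 245.8]), 0.82)]
scene axle_orange_mid [(array([230.6, 260. ]), 0.59)]
scene unit_drawer0_handle [(array([326.2, 184.7]), 0.59)]
scene notch_front []
scene no
[... 556 characters left out ...]
243.2]), 0.87)]
side notch_front [(array([200.7, 242.3]), 0.65)]
side notch_rear [(array([287.9, 223.3]), 0.53)]
side screwdriver [(array([291.5, 270.5]), 0.55)]
side tub [(array([299.3, 162.2]), 0.62)]
side bottle [(array([288.9, 220.3]), 0.6)]
side can [(array([223.1, 198.8]), 0.98)]
side mug [(array([354.1, 155.2]), 0.81)]
side carton [(array([194.1, 393.5]), 0.68)]
side tape [(array([289.8, 408. ]), 0.87)]
wrist [625.  83. 385.]
wrist axle_black [(array([137.3, 407. ]), 0.78)]
wrist axle_orange [(array([252.2, 350.9]), 0.84)]
wrist axle_black_mid [(array([136. , 415.5]), 0.63)]
wrist axle_orange_mid [(array([248.8, 357.6]), 0.56)]
wrist unit_drawer0_handle [(array([212.7, 246.3]), 0.61)]
```

View pictures.

View pics/a_scene.png

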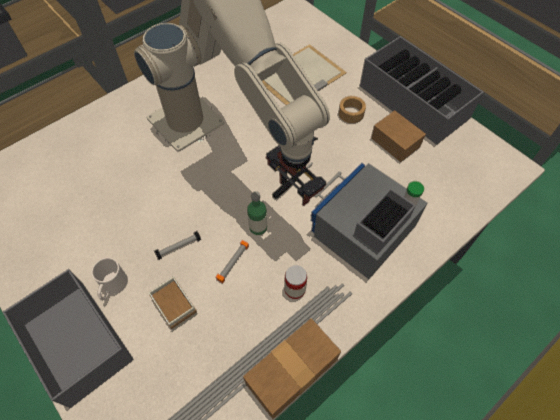

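View pics/a_wrist.png

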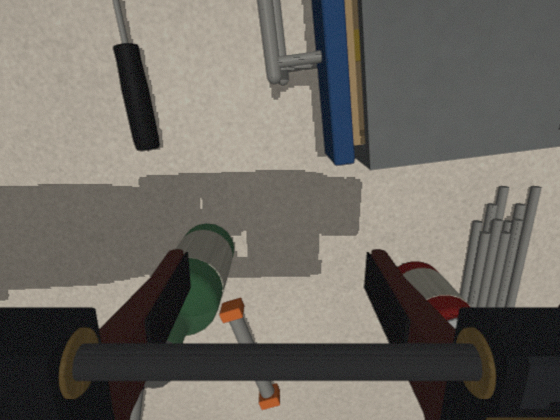

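View pics/a_side.png

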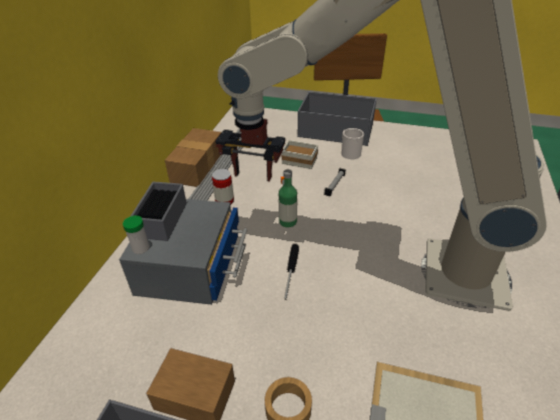

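```bash
python3 - <<'E'
from h import *
S,D,W=cam("scene"),cam("side"),cam("wrist")
print("handle s+d",tri(S,[326.2,184.7],D,[239.2,243.2]),"s+w",tri(S,[326.2,184.7],W,[212.7,246.3]))
for n,s,d,w in(("black",[178.4,245.8],[336.6,181.7],[136,415.5]),("orange",[230.6,260],[283.5,188.8],[248.8,357.6])):
    print(n,tri(S,s,D,d),atz(S,s,13),atz(D,d,13),atz(W,w,13))
for n,s,d in(("tub",[176.7,305.3],[299.3,162.2]),("bottle",[257.5,227.4],[288.9,220.3]),("can",[296.4,288.7],[223.1,198.8]),("mug",[113.5,281.1],[354.1,155.2]),("screw",[294.2,181],[291.5,270.5])):
    print(n,atz(S,s,0),atz(D,d,0))
E
```

```text
handle s+d (array([616.23669913, 151.94877726, 106.50746761]), np.float64(6.619622540532724)) s+w (array([646.0379898 ,  53.68215365, 281.28237651]), np.float64(84.45046838567545))
black (array([ 430.74610017, -325.2617336 ,    8.53670833]), np.float64(8.369134808529038)) [ 437.54563227 -324.47333834   13.        ] [ 426.79807792 -323.05477214   13.        ] [ 437.72191818 -319.52492174   13.        ]
orange (array([ 594.40029349, -226.58263602,   21.48235574]), np.float64(9.65494668236086)) [ 586.07713188 -226.69818084   13.        ] [ 601.09632322 -233.52326596   13.        ] [ 589.44068315 -227.26646369   13.        ]
tub [ 594.95395651 -439.04162513    0.        ] [ 591.92375901 -431.60072073    0.        ]
bottle [543.48381194 -84.01834382   0.        ] [ 5.42972721e+02 -8.93592884e+01  1.13686838e-13]
can [ 788.77874668 -128.01618059    0.        ] [ 795.18166309 -140.48966547    0.        ]
mug [ 402.24522467 -545.52789366    0.        ] [ 392.69816828 -534.99677552    0.        ]
screw [ 4.81628480e+02  1.32040716e+02 -2.27373675e-13] [ 4.79400969e+02  1.20544537e+02 -1.13686838e-13]
```

Emit:
arm_command([
  [0,-20,20,0],
  [0,-20,30,0],
  [0,-20,30,0],
  [0,-20,20,0],
  [0,0,0,0],
  [0,0,0,0],
])

```text
t: 2.3
ee_pos: [625.4, 100.9, 320.6]
orientation: [-1.571, -0.003, -0.0]
ft_force: [0.3, 0.6, -1.5]
width: 87.4
```

```bash
python3 - <<'E'
from h import *
o=get_obs();print(o["t"],o["ee_pos"])
im=get_image("wrist");cv2.imwrite("pics/b_wrist.png",im);W=cam("wrist")
print(W[1],W[2],W[0][:,2],W[0][0,0])
for t in("unit_drawer0_handle","notch_front","notch_rear"):
    print(t,[(x["at"],x["conf"],atz(W,x["at"],106)) for x in tip_of("wrist",t)[:2]])
E
```

```text
2.3 [625.36978835 100.88013263 320.63483104]
[624.20337047 182.66295675 464.06917015] [[ 9.99999867e-01 -4.46753857e-04 -2.56604936e-04]
 [ 5.02979210e-04  9.54419017e-01  2.98469575e-01]
 [ 1.11566197e-04 -2.98469664e-01  9.54419115e-01]] [276.88155441 209.27454145   1.        ] 357.94565753609066
unit_drawer0_handle [([263.1, 122.2], 0.91, array([610.83146903, 159.54248393, 106.        ]))]
notch_front [([166.8, 141.3], 0.27, array([515.35717448, 141.09617542, 106.        ]))]
notch_rear []
```

View pics/b_wrist.png

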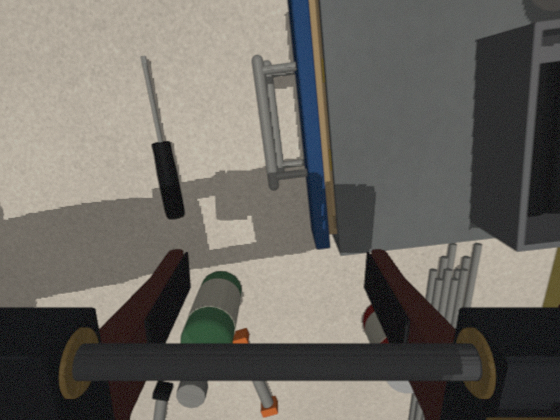

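```bash
python3 - <<'E'
from h import *
import pickle
W=(np.array(camera_model("wrist")["mtx"]),)+cam("wrist")[1:]
a=atz(W,[257.5,60],106);b=atz(W,[274.5,186],106);print("handle",a,b,(a+b)/2,np.linalg.norm(a-b))
d=b-a;print("yaw from ends",np.degrees(np.arctan2(d[0],-d[1])))
a=atz(W,[319,0],144);b=atz(W,[340,253],144);d=b-a;print("top edge",a,b,np.degrees(np.arctan2(d[0],-d[1])))
c=atz(W,[474,245],144);print("corner far side",c,b-c,np.degrees(np.arctan2((c-b)[1],(c-b)[0])))
a=atz(W,[297,60],132);b=atz(W,[318,248],132);d=b-a;print("panel front top",a,b,np.degrees(np.arctan2(d[0],-d[1])))
im=cv2.imread("pics/b_wrist.png")[0:270,230:350]
cv2.imwrite("pics/b_crop.png",cv2.resize(im,None,fx=2.2,fy=2.2,interpolation=cv2.INTER_CUBIC))
E
```

```text
handle [605.66507651 214.54474756 106.        ] [620.95584789  94.92998623 106.        ] [613.3104622 154.7373669 106.       ] 120.58813714043822
yaw from ends 7.284809100954936
top edge [656.9603489  254.83280602 144.        ] [684.63147012  37.33946731 144.        ] 7.25064132432587
corner far side [813.10780939  45.65772741 144.        ] [-128.47633927   -8.3182601     0.        ] 3.7044712075899406
panel front top [640.87190234 212.08710818 132.        ] [664.5790947   37.38268096 132.        ] 7.72776939076974
```

View pics/b_crop.png

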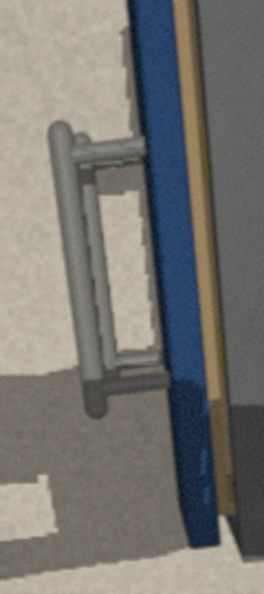

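Emit:
arm_command([
  [-7,20,18,0],
  [-6,30,18,0],
  [0,30,18,-0.064],
  [0,30,0,-0.064],
  [0,30,0,0],
  [0,20,0,0],
  [0,0,0,0],
], gripper=34)

```text
t: 3.08
ee_pos: [608.5, 152.3, 153.9]
orientation: [-1.57, -0.092, 0.107]
ft_force: [-0.6, 0.2, -0.2]
width: 44.7
```

Emit:
arm_command([
  [0,0,0,0],
  [0,0,0,0],
  [0,0,0,0],
])

```text
t: 3.33
ee_pos: [613.1, 153.8, 161.4]
orientation: [-1.568, -0.102, 0.098]
ft_force: [0.3, 0.6, 0.1]
width: 30.1
```

```bash
python3 - <<'E'
from h import *
o=get_obs();T=R.from_rotvec(o["orientation"]).as_matrix();print(o["ee_pos"],T,o["width"])
get_image("scene");get_image("wrist");S,W=cam("scene"),cam("wrist")
a,b=[tip_of(n,"unit_drawer0_handle") for n in("scene","wrist")]
print([(x["at"],x["conf"]) for x in a[:1]+b[:1]],proj(W,[613.3,154.7,106]),proj(S,[613.3,154.7,106]))
if b: print(atz(W,b[0]["at"],106))
E
```

```text
[613.1422404  153.81316987 161.40419278] [[ 9.91895282e-01  2.66312921e-03 -1.27030145e-01]
 [ 1.27029004e-01  5.93689555e-04  9.91898825e-01]
 [ 2.71697120e-03 -9.99996278e-01  2.50583216e-04]] 30.087779650961867
[([327.4, 182.9], 0.72)] [277.93450551 240.37532331] [327.15300725 184.09958755]
```

Emit:
arm_command([
  [-1,17,1,0],
  [0,20,0,0],
  [0,15,0,0],
  [0,5,0,0],
  [0,0,0,0],
  [0,0,0,0],
])

```text
t: 4.03
ee_pos: [611.2, 155.0, 103.3]
orientation: [-1.568, -0.101, 0.1]
ft_force: [0.4, 0.1, 0.5]
width: 29.9
```

Emit:
arm_command([
  [0,0,0,0],
  [0,0,0,0],
  [0,0,0,0],
  [0,0,0,0],
  [0,0,0,0],
], gripper=0)

```text
t: 4.45
ee_pos: [611.7, 155.1, 103.7]
orientation: [-1.568, -0.102, 0.099]
ft_force: [0.3, 0.2, 5.0]
width: 10.3
```

Emit:
arm_command([
  [-8,0,0,0],
  [-15,0,0,0],
  [-20,0,0,0],
  [-20,0,0,0],
  [-20,0,0,0],
  [-20,0,0,0],
  [-15,0,0,0],
  [-7,0,0,0],
  [0,0,0,0],
  [0,0,0,0],
])

```text
t: 5.28
ee_pos: [486.1, 139.0, 103.7]
orientation: [-1.568, -0.101, 0.1]
ft_force: [-1.4, 0.4, 10.5]
width: 10.0
```

Emit:
arm_command([
  [-6,0,0,0],
  [-5,0,0,0],
  [-4,0,0,0],
  [0,0,0,0],
  [0,0,0,0],
])

```text
t: 5.7
ee_pos: [471.7, 137.1, 103.7]
orientation: [-1.568, -0.101, 0.1]
ft_force: [-1.1, 0.8, 13.7]
width: 10.1
```

Emit:
arm_command([
  [-4,0,0,0],
  [-4,0,0,0],
  [-2,0,0,0],
  [0,0,0,0],
  [0,0,0,0],
])

```text
t: 6.12
ee_pos: [462.0, 135.9, 103.6]
orientation: [-1.568, -0.101, 0.1]
ft_force: [-0.8, 1.0, 12.2]
width: 9.9
```

Emit:
arm_command([
  [0,0,0,0],
  [0,0,0,0],
  [0,0,0,0],
  [0,0,0,0],
], gripper=34)

```text
t: 6.45
ee_pos: [461.4, 135.6, 102.4]
orientation: [-1.569, -0.1, 0.101]
ft_force: [-1.0, 0.3, -0.2]
width: 29.0
```

Emit:
arm_command([
  [0,-15,0,0],
  [0,-30,0,0],
  [10,-30,0,0],
  [30,-30,5,0],
  [30,-30,5,0],
  [10,-30,0,0],
  [0,-20,0,0],
  [0,0,0,0],
  [0,0,0,0],
  [0,0,0,0],
])

```text
t: 7.28
ee_pos: [537.5, 155.1, 284.7]
orientation: [-1.569, -0.099, 0.102]
ft_force: [-0.3, 0.3, -0.3]
width: 29.6
```

```bash
python3 - <<'E'
from h import *
o=get_obs();print(o["t"],o["ee_pos"],o["width"])
im=get_image("wrist");cv2.imwrite("pics/c_wrist.png",im);W=cam("wrist")
for t,X in(("unit_drawer0_handle",[462,136,106]),("notch_front",[562.2,148.8,107]),("notch_rear",[613.8,155.4,107])):
    print(t,proj(W,X),[(x["at"],x["conf"],atz(W,x["at"],X[2])) for x in tip_of("wrist",t)[:2]])
E
```

```text
7.2833 [537.52916082 155.11433619 284.72314791] 29.634498535900896
unit_drawer0_handle [195.68433948 200.17641684] [([193.7, 199.2], 0.7, array([460.09471808, 136.71429549, 106.        ]))]
notch_front [303.33186282 200.61370149] [([303.3, 198.7], 0.8, array([561.89323084, 150.63496103, 107.        ]))]
notch_rear [358.9565904  200.67965417] [([357.7, 199.0], 0.91, array([612.3184905 , 156.85372542, 107.        ]))]
```

View pics/c_wrist.png

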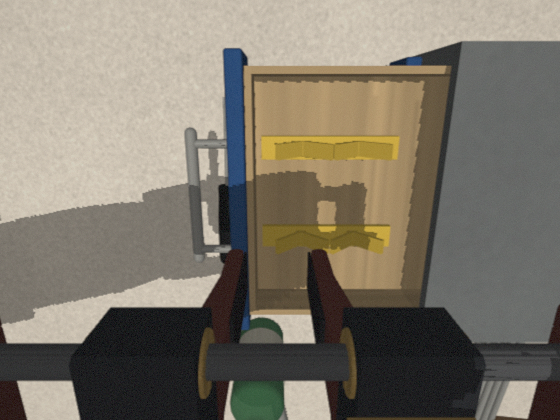

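Emit:
arm_command([
  [-3,0,-15,0],
  [-5,0,-30,0],
  [-6,0,-35,0],
  [-6,0,-35,0],
  [-6,0,-35,0],
  [-6,0,-35,0],
  [-6,0,-35,0],
  [-6,0,-35,0],
  [-6,0,-35,0],
  [-6,0,-35,0],
  [-5,0,-30,0],
  [-3,0,-15,0],
  [-2,0,-10,0],
  [0,0,0,0],
  [0,0,0,0],
  [0,0,0,0],
], gripper=55)

```text
t: 8.82
ee_pos: [521.7, -228.8, 285.9]
orientation: [-1.568, -0.101, 0.102]
ft_force: [-0.0, -0.4, -0.2]
width: 48.3
```

```bash
cat > ax.py <<'E'
from h import *
import sys
o=get_obs();T=R.from_rotvec(o["orientation"]).as_matrix();print(o["t"],np.round(o["ee_pos"],1),"yaw",np.arctan2(T[1,0],T[0,0]))
im=get_image("wrist");cv2.imwrite(sys.argv[1],im);W=cam("wrist")
for t in sys.argv[2:]:
    m=tip_of("wrist",t+"_mid")[:1]; s=silhouettes("wrist",t)[:1]
    for x in m: print(t,"mid",x["at"],x["conf"],np.round(atz(W,x["at"],13),1))
    for x in s:
        r,c=np.nonzero(x["pixels"]); P=np.array([atz(W,q,13)[:2] for q in zip(c,r)])
        (cx,cy),(w,h),a=cv2.minAreaRect(P.astype(np.float32)); B=cv2.boxPoints(((cx,cy),(w,h),a))
        u=np.linalg.svd(P-P.mean(0),full_matrices=0)[2][0]; u*=np.sign(u[1]); yaw=np.arctan2(-u[0],u[1])
        print("  sil",x["conf"],"rect c",np.round((cx,cy),1),"size",np.round((w,h),1),"axle yaw (y axis)",round(yaw,3),"mean",np.round(P.mean(0),1))
        tx,tz=T[:2,0],T[:2,2]
        d=np.array([cx,cy])-o["ee_pos"][:2]; print("  move now tool x,z",np.round([d@tx,d@tz],1),"turn",round(np.arctan2(T[1,0],T[0,0])-yaw,3))
E
python3 ax.py pics/d_wrist.png axle_black axle_orange
```

```text
8.8167 [ 521.7 -228.8  285.9] yaw 0.12873474072223562
axle_black mid [198.1, 234.0] 0.82 [ 434.  -320.6   13. ]
  sil 0.91 rect c [ 432.  -325.2] size [160.2  27.8] axle yaw (y axis) -0.209 mean [ 433.5 -319.8]
  move now tool x,z [-101.3  -84.1] turn 0.338
axle_orange mid [336.4, 176.2] 0.79 [ 592.4 -225.9   13. ]
  sil 0.98 rect c [ 593.4 -224.7] size [ 29.3 155.2] axle yaw (y axis) 0.325 mean [ 591.6 -220.7]
  move now tool x,z [71.6 -5.2] turn -0.196
```

View pics/d_wrist.png

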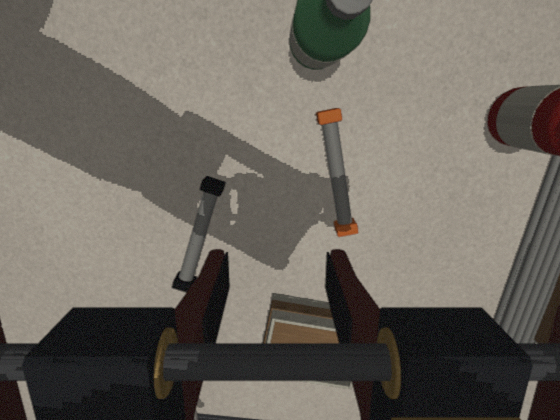

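```bash
python3 - <<'E'
from h import *
W=cam("wrist");im=cv2.imread("pics/d_wrist.png")
for n,A,B in(("black",[212,186],[185,282]),("orange",[329,116.5],[346,228.5])):
    a,b=atz(W,A,14),atz(W,B,14);u=(a-b)[:2];L=np.linalg.norm(u);u/=L
    print(n,a,b,(a+b)/2,L,"yaw",np.arctan2(-u[0],u[1]))
c=np.hstack([cv2.resize(im[165:305,160:240],None,fx=4,fy=4),cv2.resize(im[100:240,310:390],None,fx=4,fy=4)]);cv2.imwrite("pics/d_crop.png",c)
E
```

```text
black [ 447.05583863 -257.17006919   14.        ] [ 421.78336526 -389.98664828   14.        ] [ 434.41960194 -323.57835873   14.        ] 135.1996360626101 yaw -0.18803315556138778
orange [ 572.0654718  -159.71252527   14.        ] [ 616.12262414 -289.92371446   14.        ] [ 594.09404797 -224.81811986   14.        ] 137.46267297745703 yaw 0.32626009291216196
```

View pics/d_crop.png

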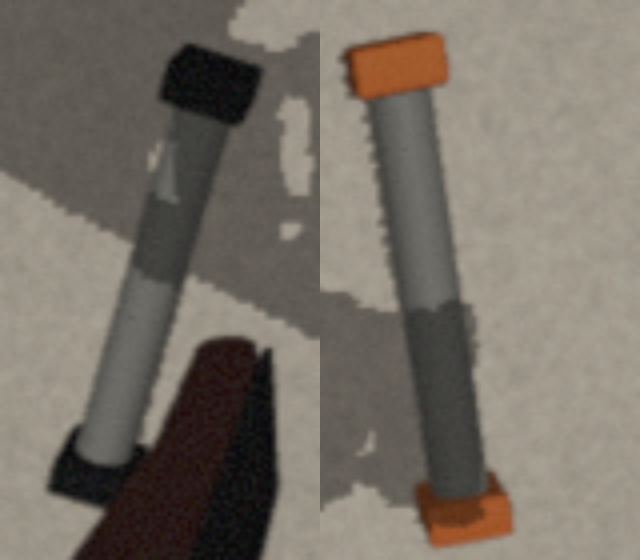

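Emit:
arm_command([
  [-19,10,-16,0],
  [-30,20,-25,0],
  [-30,30,-25,0],
  [-20,30,-16,0],
  [0,30,0,0.11],
  [0,30,0,0.11],
  [0,20,0,0.11],
  [0,10,0,0],
  [0,0,0,0],
  [0,0,0,0],
  [0,0,0,0],
])

```text
t: 9.98
ee_pos: [440.5, -318.4, 113.1]
orientation: [-1.566, 0.155, -0.158]
ft_force: [-0.5, 0.5, 0.1]
width: 48.2
```

```bash
python3 ax.py pics/e_wrist.png axle_black
```

```text
9.9833 [ 440.5 -318.4  113.1] yaw -0.19925416171657664
axle_black mid [270.9, 226.2] 0.96 [ 434.6 -324.4   13. ]
  sil 0.73 rect c [ 432.  -326.4] size [159.2  26.3] axle yaw (y axis) -0.202 mean [ 433.6 -320.6]
  move now tool x,z [-6.7 -9.5] turn 0.003
```

View pics/e_wrist.png

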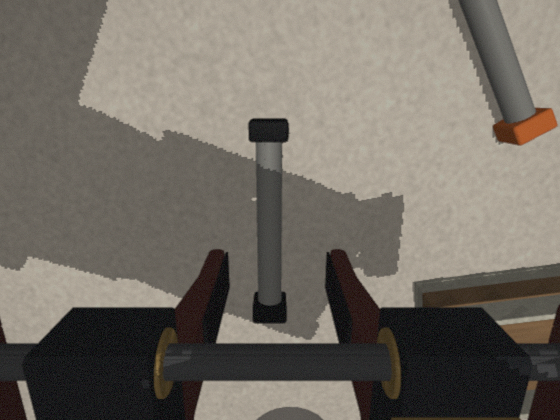

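Emit:
arm_command([
  [-3,0,-4,0],
  [-2,0,-3,0],
  [0,20,0,0],
  [0,25,0,0],
  [0,20,0,0],
  [0,10,0,0],
  [0,0,0,0],
  [0,0,0,0],
  [0,0,0,0],
])

```text
t: 10.88
ee_pos: [433.7, -324.4, 37.7]
orientation: [-1.566, 0.158, -0.16]
ft_force: [-0.1, 0.2, -0.3]
width: 48.6
```

Emit:
arm_command([
  [0,9,0,0],
  [0,8,0,0],
  [0,0,0,0],
  [0,0,0,0],
])

```text
t: 11.22
ee_pos: [432.9, -323.6, 19.4]
orientation: [-1.565, 0.159, -0.158]
ft_force: [-0.5, -0.3, -0.3]
width: 48.3
```

Emit:
arm_command([
  [0,0,0,0],
  [0,0,0,0],
  [0,0,0,0],
  [0,0,0,0],
  [0,0,0,0],
  [0,0,0,0],
], gripper=0)

```text
t: 11.72
ee_pos: [433.3, -324.0, 20.0]
orientation: [-1.565, 0.158, -0.159]
ft_force: [0.0, 0.0, 0.9]
width: 17.0
```

Emit:
arm_command([
  [0,-8,0,0],
  [0,-20,0,0],
  [0,-30,0,0],
  [0,-35,0,0],
  [0,-35,0,0],
  [0,-35,0,0],
  [0,-35,0,0],
  [0,-35,0,-0.055],
  [0,-20,0,-0.09],
  [0,-12,0,-0.09],
  [0,0,0,-0.093],
  [0,0,0,0],
  [0,0,0,0],
])

```text
t: 12.8
ee_pos: [432.6, -323.4, 284.8]
orientation: [-1.568, -0.096, 0.097]
ft_force: [0.6, 0.4, -3.4]
width: 17.4
```

```bash
cat > go.py <<'E'
from h import *
import sys
o=get_obs();T=R.from_rotvec(o["orientation"]).as_matrix();p=o["ee_pos"];x,y=map(float,sys.argv[1:3])
d=np.array([x,y,p[2]])-p;print(o["t"],np.round(p,1),"yaw",round(np.arctan2(T[1,0],T[0,0]),4),"tool x,z",np.round([d@T[:,0],d@T[:,2]],1),"w",o["width"],np.round(o["ft_force"],1))
E
python3 go.py 613 156
```

```text
12.8 [ 432.6 -323.4  284.8] yaw 0.1232 tool x,z [238.  453.6] w 17.39817959285881 [ 0.6  0.4 -3.4]
```

Emit:
arm_command([
  [6,0,11,0],
  [11,0,22,0],
  [16,0,30,0],
  [18,0,34,0],
  [18,0,34,0],
  [18,0,34,0],
  [18,0,34,0],
  [18,0,34,0],
  [18,0,34,0],
  [18,0,34,0],
  [18,0,34,0],
  [18,0,34,0],
  [17,0,33,0],
  [12,0,24,0],
  [8,0,16,0],
  [6,0,12,0],
  [0,0,0,-0.005],
  [0,0,0,0],
  [0,0,0,0],
])

```text
t: 14.38
ee_pos: [611.7, 155.3, 284.5]
orientation: [-1.569, -0.101, 0.103]
ft_force: [0.2, -0.0, -3.8]
width: 17.6
```

```bash
python3 go.py 613 156; python3 - <<'E'
from h import *
o=get_obs();p=o["ee_pos"];get_image("scene");get_image("wrist");S,W=cam("scene"),cam("wrist")
b=p-[0,0,7]
for n,c in(("scene",S),("wrist",W)):
    for x in tip_of(n,"axle_black_mid")[:1]: print(n,x["at"],x["conf"],"expect",proj(c,b),atz(c,x["at"],b[2]))
    for x in silhouettes(n,"axle_black")[:1]: print(n,"sil",x["at"],x["conf"])
for t in("notch_front","notch_rear"):
    for x in tip_of("scene",t)[:1]: print("scene",t,x["at"],x["conf"],atz(S,x["at"],107))
E
```

```text
14.3833 [611.7 155.3 284.5] yaw 0.1298 tool x,z [1.4 0.5] w 17.566868012973277 [ 0.2 -0.  -3.8]
scene [332.1, 152.1] 0.71 expect [332.0144073  150.43553101] [616.32357722 151.26855533 277.49509201]
scene sil [319.9, 157.2] 0.71
wrist [280.1, 279.6] 0.87 expect [277.33401748 279.72862536] [613.00249156 155.55960385 277.49509201]
wrist sil [277.6, 234.7] 0.97
scene notch_front [317.9, 175.8] 0.76 [570.27849975 153.6698472  107.        ]
scene notch_rear [325.3, 181.6] 0.63 [602.7148814  156.32233233 107.        ]
```

Emit:
arm_command([
  [1,14,1,0],
  [0,30,0,0],
  [0,30,0,0],
  [0,30,0,0],
  [0,20,0,0],
  [0,10,0,0],
  [0,0,0,0],
  [0,0,0,0],
  [0,0,0,0],
])

```text
t: 15.53
ee_pos: [614.3, 157.8, 152.5]
orientation: [-1.568, -0.105, 0.101]
ft_force: [1.1, -0.5, -2.5]
width: 17.4
```

```bash
python3 go.py 613 156; python3 - <<'E'
from h import *
W=(get_image("wrist"),cam("wrist"))
cv2.imwrite("pics/f_wrist.png",W[0])
for t in("notch_front","notch_rear","unit_drawer0_handle"):
    for x in tip_of("wrist",t)[:1]: print(t,x["at"],x["conf"],atz(W[1],x["at"],107))
E
```

```text
15.5333 [614.3 157.8 152.5] yaw 0.1309 tool x,z [-1.5 -1.7] w 17.435526780871587 [ 1.1 -0.5 -2.5]
notch_front [186.0, 245.8] 0.85 [562.10791677 152.35422767 107.        ]
unit_drawer0_handle [7.4, 246.0] 0.75 [460.46075158 139.03493178 107.        ]
```

View pics/f_wrist.png

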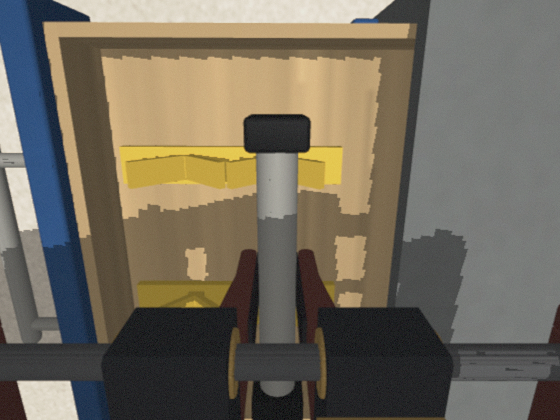

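Emit:
arm_command([
  [-1,10,0,0],
  [0,10,0,0],
  [0,8,0,0],
  [0,4,0,0],
  [0,0,0,0],
  [0,0,0,0],
])

```text
t: 16.23
ee_pos: [611.8, 157.4, 118.1]
orientation: [-1.569, -0.102, 0.104]
ft_force: [-0.0, 0.3, -2.7]
width: 17.3
```

Emit:
arm_command([
  [0,3,0,0],
  [0,2,0,0],
  [0,1,0,0],
  [0,0,0,0],
  [0,0,0,0],
])

```text
t: 16.65
ee_pos: [612.9, 157.6, 113.6]
orientation: [-1.568, -0.104, 0.101]
ft_force: [1.2, -0.3, 2.9]
width: 17.0
```

Emit:
arm_command([
  [0,0,0,0],
  [0,0,0,0],
  [0,0,0,0],
  [0,0,0,0],
], gripper=40)

```text
t: 16.98
ee_pos: [611.9, 157.4, 112.7]
orientation: [-1.568, -0.103, 0.103]
ft_force: [-0.2, -0.0, -0.2]
width: 35.1
```

Emit:
arm_command([
  [0,-10,0,0],
  [0,-20,0,0],
  [0,-30,0,0],
  [0,-35,0,0],
  [0,-35,0,0],
  [-10,-30,0,0],
  [-20,-10,0,0],
  [-10,0,0,0],
  [0,0,0,0],
  [0,0,0,0],
  [0,0,0,0],
])

```text
t: 17.9
ee_pos: [572.3, 152.2, 281.6]
orientation: [-1.569, -0.102, 0.104]
ft_force: [-0.3, -0.6, 0.3]
width: 34.9
```

```bash
cat > chk.py <<'E'
from h import *
import sys
o=get_obs();im=get_image("wrist");W=cam("wrist");cv2.imwrite(sys.argv[1],im)
T=R.from_rotvec([0,0,.1285]).as_matrix(); P={}
for t,z in(("unit_drawer0_handle",106),("notch_front",107),("notch_rear",107),("axle_black_mid",107),("axle_orange_mid",107)):
    for x in tip_of("wrist",t)[:1]: P[t]=atz(W,x["at"],z);print(t,np.round(x["at"]),round(x["conf"],2),np.round(P[t],1))
for a in("axle_black","axle_orange"):
    if a+"_mid" in P and "unit_drawer0_handle" in P: print(a,"from handle, unit axes",np.round(T.T@(P[a+"_mid"]-P["unit_drawer0_handle"]),1))
E
python3 go.py 570 150; python3 chk.py pics/g_wrist.png
```

```text
17.9 [572.3 152.2 281.6] yaw 0.1311 tool x,z [-2.6 -1.9] w 34.94463679828254 [-0.3 -0.6  0.3]
unit_drawer0_handle [156. 192.] 0.55 [460.9 136.4 106. ]
notch_front [267. 189.] 0.56 [562.2 153.3 107. ]
notch_rear [325. 192.] 0.77 [615.6 158.  107. ]
axle_black_mid [322. 187.] 0.7 [612.6 161.7 107. ]
axle_black from handle, unit axes [153.7   5.7   1. ]
```

View pics/g_wrist.png

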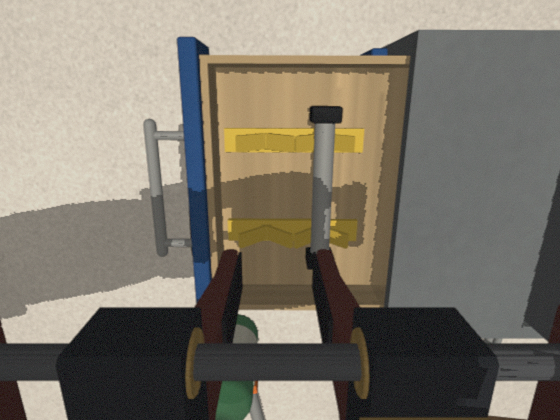

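Emit:
arm_command([
  [-1,0,-14,0],
  [-2,0,-28,0],
  [-3,0,-36,0],
  [-3,0,-36,0],
  [-3,0,-36,0],
  [-3,0,-36,0],
  [-3,0,-36,0],
  [-3,0,-36,0],
  [-3,0,-36,0],
  [-2,0,-36,0],
  [-2,0,-28,0],
  [0,0,-16,0],
  [0,0,0,-0.065],
  [0,10,0,-0.065],
  [0,25,0,-0.065],
  [0,35,0,0],
  [0,35,0,0],
  [0,30,0,0],
  [0,20,0,0],
  [0,10,0,0],
], gripper=55)

```text
t: 19.87
ee_pos: [591.7, -221.5, 114.5]
orientation: [-1.553, -0.253, 0.259]
ft_force: [-0.5, 0.1, 0.2]
width: 48.5
```

Emit:
arm_command([
  [0,0,0,0],
  [0,0,0,0],
  [0,0,0,0],
])

```text
t: 20.12
ee_pos: [594.6, -222.6, 119.4]
orientation: [-1.557, -0.258, 0.254]
ft_force: [0.6, 0.3, -0.3]
width: 48.3
```

```bash
python3 ax.py pics/h_wrist.png axle_orange; python3 go.py 593.3 -225
```

```text
20.1167 [ 594.6 -222.6  119.4] yaw 0.3260858137949546
axle_orange mid [275.9, 213.6] 0.74 [ 593.8 -222.2   13. ]
  sil 0.57 rect c [ 593.5 -227.2] size [ 27.5 158.3] axle yaw (y axis) 0.325 mean [ 591.6 -220.8]
  move now tool x,z [-2.5 -4. ] turn 0.001
20.2667 [ 594.5 -222.6  119.5] yaw 0.3261 tool x,z [-1.9 -1.9] w 48.70558434633551 [ 1.1 -0.1 -0.6]
```

Emit:
arm_command([
  [-1,10,-2,0],
  [0,25,0,0],
  [0,25,0,0],
  [0,20,0,0],
  [0,11,0,0],
  [0,8,0,0],
  [0,0,0,0],
  [0,0,0,0],
  [0,0,0,0],
])

```text
t: 21.02
ee_pos: [593.8, -224.7, 19.4]
orientation: [-1.556, -0.257, 0.255]
ft_force: [0.2, 0.2, 0.2]
width: 48.2
```

Emit:
arm_command([
  [0,0,0,0],
  [0,0,0,0],
  [0,0,0,0],
  [0,0,0,0],
  [0,0,0,0],
  [0,0,0,0],
], gripper=0)

```text
t: 21.52
ee_pos: [593.3, -224.5, 19.0]
orientation: [-1.556, -0.256, 0.256]
ft_force: [0.2, 0.5, 1.5]
width: 17.6
```

Emit:
arm_command([
  [0,-8,0,0],
  [0,-20,0,0],
  [0,-30,0,0],
  [0,-35,0,0],
  [0,-35,0,0],
  [0,-35,0,0],
  [0,-35,0,0],
  [0,-35,0,0.04],
  [0,-20,0,0.08],
  [0,-13,0,0.078],
  [0,0,0,0],
  [0,0,0,0],
  [0,0,0,0],
])

```text
t: 22.6
ee_pos: [592.3, -224.1, 283.5]
orientation: [-1.567, -0.101, 0.104]
ft_force: [0.3, 0.2, -2.8]
width: 17.2
```

```bash
python3 go.py 561.7 151.5
```

```text
22.6 [ 592.3 -224.1  283.5] yaw 0.1302 tool x,z [ 18.4 376.4] w 17.224824531968846 [ 0.3  0.2 -2.8]
```

Emit:
arm_command([
  [0,0,12,0],
  [1,0,24,0],
  [2,0,35,0],
  [2,0,35,0],
  [2,0,35,0],
  [2,0,35,0],
  [2,0,35,0],
  [2,0,35,0],
  [2,0,35,0],
  [2,0,35,0],
  [1,0,30,0],
  [0,0,20,0],
  [0,0,10,0],
  [0,0,0,0.002],
  [0,0,0,0],
  [0,0,0,0],
])

```text
t: 23.93
ee_pos: [562.9, 149.8, 284.4]
orientation: [-1.569, -0.098, 0.099]
ft_force: [-0.3, -0.5, -1.9]
width: 17.2
```

```bash
python3 go.py 561.7 151.5;python3 chk.py pics/i_wrist.png
```

```text
23.9333 [562.9 149.8 284.4] yaw 0.1256 tool x,z [-1.   1.9] w 17.21624340683522 [-0.3 -0.5 -1.9]
unit_drawer0_handle [166. 187.] 0.62 [459.7 140.1 106. ]
notch_rear [332. 193.] 0.81 [613.7 153.7 107. ]
axle_black_mid [334. 188.] 0.95 [614.6 158.6 107. ]
axle_orange_mid [276. 280.] 0.69 [573.2  57.1 107. ]
axle_black from handle, unit axes [156.   -1.6   1. ]
axle_orange from handle, unit axes [101.9 -96.9   1. ]
```

Emit:
arm_command([
  [-1,14,1,0],
  [0,30,0,0],
  [0,30,0,0],
  [0,30,0,0],
  [0,20,0,0],
  [0,10,0,0],
  [0,0,0,0],
  [0,0,0,0],
  [0,0,0,0],
])

```text
t: 24.98
ee_pos: [563.1, 151.8, 152.3]
orientation: [-1.568, -0.101, 0.097]
ft_force: [0.6, -0.0, -1.5]
width: 17.1
```

```bash
python3 go.py 561.3 151
```

```text
24.9833 [563.1 151.8 152.3] yaw 0.1258 tool x,z [-1.9 -0.6] w 17.099598327962326 [ 0.6 -0.  -1.5]
```

Descend with the remaining correction.

Emit:
arm_command([
  [-1,10,0,0],
  [0,10,0,-0.002],
  [0,8,0,0],
  [0,5,0,0],
  [0,0,0,0],
  [0,0,0,0],
])

```text
t: 25.48
ee_pos: [560.7, 151.5, 117.3]
orientation: [-1.569, -0.1, 0.101]
ft_force: [0.4, -0.4, -1.9]
width: 17.2
```

Emit:
arm_command([
  [0,3,0,0],
  [0,2,0,0],
  [0,1,0,0],
  [0,0,0,0],
  [0,0,0,0],
])

```text
t: 25.9
ee_pos: [561.8, 151.7, 112.5]
orientation: [-1.568, -0.102, 0.099]
ft_force: [0.4, -0.2, 2.7]
width: 17.2
```

Emit:
arm_command([
  [0,0,0,0],
  [0,0,0,0],
  [0,0,0,0],
  [0,0,0,0],
], gripper=38)

```text
t: 26.23
ee_pos: [560.8, 151.5, 111.7]
orientation: [-1.568, -0.1, 0.101]
ft_force: [-0.9, -0.7, 0.4]
width: 33.2
```

Emit:
arm_command([
  [0,-10,0,0],
  [0,-20,0,0],
  [0,-30,0,0],
  [0,-35,0,0],
  [0,-35,0,0],
  [0,-30,10,0],
  [0,-10,10,0],
  [0,0,0,0],
  [0,0,0,0],
  [0,0,0,0],
])

```text
t: 27.07
ee_pos: [557.3, 171.0, 280.0]
orientation: [-1.569, -0.099, 0.103]
ft_force: [0.1, 0.4, -0.4]
width: 33.7
```

```bash
python3 go.py 459 137;python3 chk.py pics/j_wrist.png; python3 - <<'E'
from h import *
get_image("scene");get_image("side");S,D=cam("scene"),cam("side")
for a in("axle_black_mid","axle_orange_mid","notch_front","notch_rear","unit_drawer0_handle"):
    s,d=tip_of("scene",a)[:1],tip_of("side",a)[:1]
    if s and d: print(a,s[0]["conf"],d[0]["conf"],tri(S,s[0]["at"],D,d[0]["at"]))
E
```

```text
27.0667 [557.3 171.  280. ] yaw 0.1285 tool x,z [-101.8  -21.1] w 33.66618354911898 [ 0.1  0.4 -0.4]
unit_drawer0_handle [169. 213.] 0.65 [458.6 137.  106. ]
notch_front [280. 211.] 0.95 [561.5 152.8 107. ]
notch_rear [336. 216.] 0.61 [614.  154.9 107. ]
axle_black_mid [337. 211.] 0.93 [614.5 159.5 107. ]
axle_black from handle, unit axes [157.5   2.3   1. ]
axle_black_mid 0.68 0.59 (array([613.03813049, 156.55274174, 108.52374828]), np.float64(1.9320875091445737))
axle_orange_mid 0.5 0.95 (array([562.1510063 , 148.78809674, 112.64123954]), np.float64(16.940706371824458))
notch_front 0.94 0.56 (array([567.81674519, 149.90904473, 111.5053993 ]), np.float64(7.913582456066973))
unit_drawer0_handle 0.58 0.8 (array([464.24270097, 138.26153538, 102.10580587]), np.float64(7.871301305002271))
```

View pics/j_wrist.png

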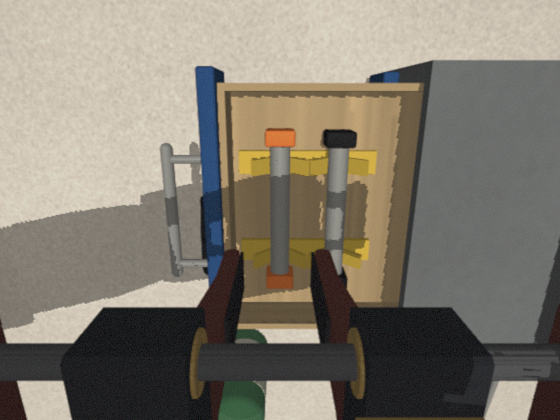

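Emit:
arm_command([
  [-15,0,-3,0],
  [-30,0,-6,0],
  [-30,0,-6,0],
  [-18,20,-4,0],
  [-7,25,-2,0],
  [0,30,0,0],
  [0,25,0,0],
  [0,15,0,0],
  [0,5,0,0],
  [0,0,0,0],
  [0,0,0,0],
  [0,0,0,0],
], gripper=34)

```text
t: 28.97
ee_pos: [462.8, 138.0, 162.9]
orientation: [-1.568, -0.102, 0.099]
ft_force: [0.5, 0.8, 0.4]
width: 30.0
```

```bash
python3 go.py 461 136.5; python3 - <<'E'
from h import *
get_image("wrist");W=cam("wrist")
print([(x["at"],x["conf"],atz(W,x["at"],106)) for x in tip_of("wrist","unit_drawer0_handle")[:1]])
for x in silhouettes("wrist","unit_drawer0_handle")[:1]: print(x["at"],x["conf"])
E
```

```text
28.9667 [462.8 138.  162.9] yaw 0.128 tool x,z [-2.  -1.3] w 30.03613345957184 [0.5 0.8 0.4]
[([272.9, 238.0], 0.62, array([460.00149226, 139.21917204, 106.        ]))]
[411.2, 165.9] 0.57
```

Emit:
arm_command([
  [-2,10,-1,0],
  [0,18,0,0],
  [0,18,0,0],
  [0,9,0,0],
  [0,4,0,0],
  [0,0,0,0],
  [0,0,0,0],
])

```text
t: 29.7
ee_pos: [460.2, 136.5, 103.0]
orientation: [-1.568, -0.1, 0.1]
ft_force: [-0.2, -0.4, 0.6]
width: 29.9
```

Emit:
arm_command([
  [0,0,0,0],
  [0,0,0,0],
  [0,0,0,0],
  [0,0,0,0],
], gripper=0)

```text
t: 30.03
ee_pos: [460.6, 136.7, 103.4]
orientation: [-1.568, -0.102, 0.099]
ft_force: [0.2, -0.8, 4.0]
width: 10.5
```

Emit:
arm_command([
  [3,0,0,0],
  [6,0,0,0],
  [9,0,0,0],
  [11,0,0,0],
  [11,0,0,0],
  [11,0,0,0],
  [11,0,0,0],
  [11,0,0,0],
  [11,0,0,0],
  [11,0,0,0],
  [11,0,0,0],
  [11,0,0,0],
  [9,0,0,0],
  [7,0,0,0],
  [5,0,0,0],
  [3,0,0,0],
  [2,0,0,0],
  [0,0,0,0],
  [0,0,0,0],
])

```text
t: 31.62
ee_pos: [603.0, 154.9, 103.5]
orientation: [-1.568, -0.102, 0.099]
ft_force: [1.0, -0.6, 5.4]
width: 10.2
```

Emit:
arm_command([
  [2,0,0,0],
  [2,0,0,0],
  [2,0,0,0],
  [1,0,0,0],
  [0,0,0,0],
  [0,0,0,0],
])

```text
t: 32.12
ee_pos: [609.5, 155.8, 103.4]
orientation: [-1.568, -0.102, 0.099]
ft_force: [-0.2, -0.3, 5.8]
width: 10.2
```

Emit:
arm_command([
  [2,0,0,0],
  [2,0,0,0],
  [1,0,0,0],
  [0,0,0,0],
  [0,0,0,0],
])

```text
t: 32.53
ee_pos: [614.5, 156.4, 103.5]
orientation: [-1.568, -0.102, 0.099]
ft_force: [-0.2, -0.4, 6.0]
width: 10.2
```

Emit:
arm_command([
  [2,0,0,0],
  [2,0,0,0],
  [0,0,0,0],
  [0,0,0,0],
])

```text
t: 32.87
ee_pos: [618.5, 156.9, 103.5]
orientation: [-1.568, -0.102, 0.099]
ft_force: [0.6, 0.2, 4.9]
width: 10.4
```

Emit:
arm_command([
  [2,0,0,0],
  [1,0,0,0],
  [0,0,0,0],
  [0,0,0,0],
])

```text
t: 33.2
ee_pos: [621.4, 157.3, 103.4]
orientation: [-1.568, -0.102, 0.099]
ft_force: [-0.4, -0.4, 5.9]
width: 10.6
```

Emit:
arm_command([
  [2,0,0,0],
  [2,0,0,0],
  [0,0,0,0],
  [0,0,0,0],
])

```text
t: 33.53
ee_pos: [622.5, 157.4, 103.4]
orientation: [-1.569, -0.097, 0.104]
ft_force: [-10.9, -1.9, 14.8]
width: 10.0
```

Emit:
arm_command([
  [2,0,0,0],
  [1,0,0,0],
  [0,0,0,0],
  [0,0,0,0],
])

```text
t: 33.87
ee_pos: [622.5, 157.4, 103.2]
orientation: [-1.57, -0.092, 0.109]
ft_force: [-19.9, -2.4, 22.4]
width: 10.2
```

Emit:
arm_command([
  [2,0,0,0],
  [1,0,0,0],
  [0,0,0,0],
  [0,0,0,0],
])

```text
t: 34.2
ee_pos: [622.6, 157.4, 103.1]
orientation: [-1.57, -0.087, 0.114]
ft_force: [-30.0, -3.2, 30.3]
width: 10.2
```

Emit:
arm_command([
  [-3,0,0,0],
  [-3,0,0,0],
  [-1,0,0,0],
  [0,0,0,0],
  [0,0,0,0],
])

```text
t: 34.62
ee_pos: [622.5, 157.4, 103.3]
orientation: [-1.569, -0.099, 0.103]
ft_force: [-5.0, -0.4, 10.8]
width: 10.1
```

Emit:
arm_command([
  [0,0,0,0],
  [0,0,0,0],
  [0,0,0,0],
  [0,0,0,0],
], gripper=34)

```text
t: 34.95
ee_pos: [623.7, 157.5, 102.5]
orientation: [-1.569, -0.1, 0.101]
ft_force: [0.4, -0.1, 0.7]
width: 29.0
```

Emit:
arm_command([
  [0,-12,0,0],
  [0,-25,0,0],
  [0,-30,0,0],
  [0,-35,0,0],
  [0,-35,0,0],
  [-10,-30,0,0],
  [-20,-10,0,0],
  [-10,0,0,0],
  [0,0,0,0],
  [0,0,0,0],
  [0,0,0,0],
])

```text
t: 35.87
ee_pos: [583.9, 152.4, 278.6]
orientation: [-1.569, -0.099, 0.102]
ft_force: [0.5, -0.2, 0.5]
width: 29.9
```

```bash
python3 go.py 600 157; python3 chk.py pics/k_wrist.png; python3 - <<'E'
from h import *
get_image("scene");S=cam("scene")
for t,z,ref in(("unit_drawer0_handle",106,(622.5,157.4)),("bottle",0,(543.5,-84)),("can",0,(788.8,-128)),("tub",0,(595,-439)),("mug",0,(402,-545.5)),("screwdriver",0,(481.6,132)),("axle_black_mid",13,0),("axle_orange_mid",13,0)):
    print(t,[(round(x["conf"],2),np.round(atz(S,x["at"],z),1)) for x in tip_of("scene",t)[:1]],ref)
W=cam("wrist");im=cv2.imread("pics/k_wrist.png").astype(int)
# colours along the unit's x axis across panel top, at y offset 40 in unit frame
for s in range(20,80,4):
    X=np.array([622.5,157.4])+s*np.array([.992,.128]);c=proj(W,[*X,132]).round().astype(int);print(s,c,im[c[1],c[0]],end="; ")
E
```

```text
35.8667 [583.9 152.4 278.6] yaw 0.128 tool x,z [16.5  2.5] w 29.89766465005588 [ 0.5 -0.2  0.5]
unit_drawer0_handle [317. 191.] 0.9 [619.8 158.3 106. ]
notch_front [190. 176.] 0.31 [504.  157.1 107. ]
unit_drawer0_handle [(0.89, array([626.4, 161.1, 106. ]))] (622.5, 157.4)
bottle [(0.7, array([547.6, -89.1,   0. ]))] (543.5, -84)
can [(0.91, array([ 786.8, -130.8,    0. ]))] (788.8, -128)
tub [(0.73, array([ 596.9, -442.1,    0. ]))] (595, -439)
mug [(0.66, array([ 415.4, -545.3,    0. ]))] (402, -545.5)
screwdriver [(0.62, array([477.4, 123.1,   0. ]))] (481.6, 132)
axle_black_mid [] 0
axle_orange_mid [] 0
20 [346 200] [45 33 17]; 24 [351 200] [56 40 24]; 28 [356 200] [52 39 31]; 32 [361 200] [55 42 27]; 36 [365 200] [65 41 17]; 40 [370 200] [75 51 33]; 44 [375 200] [70 47 32]; 48 [379 200] [73 51 34]; 52 [384 200] [46 50 47]; 56 [389 200] [101 103 100]; 60 [394 200] [100 103 100]; 64 [398 200] [ 98 101  97]; 68 [403 200] [101 102 102]; 72 [408 200] [101 102 101]; 76 [412 200] [103 105 103];
```

```bash
python3 -c "
from workcell import *
print(close_job())"
```

```text
the job is handed in; nothing more can be done
None
```

I did the whole sequence and handed the job in at about t = 36 s. The hand-in gave no verdict.

**Drawer out:** I pulled it about 150 mm by the handle. It had started about 11 mm ajar.

**Axles:** I lowered the black-ended axle into the rear notches and the orange-ended one into the front notches. I let each go only after the wrist force showed the rack taking its weight. The last wrist picture showed both level, with the end blocks outside the saddles. Across the notches they measured within about 1–2 mm, except for one black reading that came out 4.5 mm off because the handle estimate had drifted. Along the bar I estimated less than 4 mm off.

**Drawer shut:** I pushed it in until it hit a hard stop at about 30 N, with the handle 11 mm further in than at the start. Colours sampled across the drawer front show blue meeting grey with no gap, so it looks shut.

**Checks that were weak or missing:**
- **Axles after closing:** they can't be seen once the drawer is shut, so I couldn't confirm they stayed in their notches. The push was slow, about 0.13 m/s, with no force spikes before the stop.
- **Bottom drawer:** I had no separate check on it, but I never touched it.
- **Bystanders:** for the bottle, can, tub, mug and screwdriver, start and end readings agree within about 13 mm, which I take to be detection error. I did not re-measure the carton and tape, but nothing went near them.

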